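Chock the paper roll on the sloping board

TASK

Put the spare paper roll on the sloping wooden board so that it cannot roll off. First lay the eraser flat on the board's green mark, its long side along the mark, as a chock, and let go of it; only then fetch the roll from its grey cradle and lay it gently across the slope, just uphill of the eraser and centred on it, so that it rests against the eraser and stays there. Leave the binder clip and the stamp where they are.

Things in the scene. Friction and masses are not known exactly. Their poses are not given: they have to be found in the camera images.
- board: Fixed light-wood board, 180 mm (its x) by 130 mm (its y) and 12 mm thick, on small feet, without any lip. Its frame is level: origin on the desk under the board's centre, z up, x horizontal and pointing uphill, y level across the slope. The top slopes 6 degrees: it is 26 mm above the desk at the centre and rises 0.105 mm per mm of x (low edge 17 mm, high edge 35 mm). Anything round rolls down it towards its -x edge.
- chock_mark (a point): Centre of the green mark on the board's sloping top, 35 mm downhill (board -x) of the board's centre, 22 mm above the desk. The mark is a flat green rectangle 25 mm up the slope by 60 mm across it, long side along the board's y. Axes as the board's (level).
- eraser_mid (a point): Centre of the loose eraser, a block with a dark blue sleeve and a white end: 48 mm along its x, 23 mm along its y, 13 mm high (z), lying flat on the desk. About 35 g.
- roll_mid (a point): Centre of the loose white paper roll, a cylinder of 50 mm diameter, 57 mm long, its axis along its y, level. It is solid, with a brown core drawn on its flat ends. About 55 to 90 g. It lies in the cradle with its underside 4 mm above the desk, so that its centre is 29 mm up. It can be held by its two flat ends, from above: the cradle is narrower than the roll is long. Resting against the flat eraser on the board, its centre is about 33 mm uphill of the eraser's centre.
- cradle: Fixed grey plastic cradle in which the roll lies: 50 mm along its x, 40 mm along its y (the roll's axis), a 4 mm base with a 10 mm high rib on either side of the roll. Origin at the centre of its underside.
- binder_clip: Bystander: loose black binder clip, 36 x 32 x 27 mm; origin at the centre of its underside.
- stamp: Bystander: loose wooden hand stamp with a dark red knob, 24 x 58 x 59 mm high; origin at the centre of its underside.
Things that resemble listed ones, but are neither listed nor needed, are in the scene too. Of the things that look like the part that bears roll_mid, take the one that is farthest to the robot's right at the start.

How it is judged:
By the outcome, as a careful person would: the job done as asked, in the order asked, and still so for the second after the job is handed in, with the robot touching nothing.
It also fails if it takes over 51 s, if anything falls off the work surface, if the arm or the gripper's body presses on something with over 40 N, if the wrist force passes 120 N, or if a joint passes its speed limit or range.

ROBOT

A 6-joint arm with a two-finger parallel gripper is mounted at the origin on the work surface; the furniture and walls round the work are solid. World frame = base frame: x ahead of the robot, y to its left, z up, the work surface at z = 0. Lengths are in mm, angles in rad, forces in N, time in s.
With the tool pointing down it reaches from about 275 to 825 mm from the base axis. Payload 4.9 kg.
Tool frame: the origin (TCP) lies at the very end of the fingers, on their centre line; the grasp point (between the pads) lies 19 mm behind it; z points along the fingers, y is the line along which they close (so a half turn about z gives the same grasp; the last joint's range is limited). The gripper opens to 85 mm and grips with 20 to 120 N. Pads are 22 mm wide; open, the fingers measure 114 mm over their backs; the gripper's body (76 mm by 85 mm) begins 54 mm behind the grasp point. The pads swing forward as they close: fully open they stand 13 mm farther back than shut.
Start: joints at [-1.353, 0.326, -0.193, 1.052, 0, 1.437], TCP at [189.536, -516.328, 231.281] pointing down, gripper open.
Joint ranges: [-2.65, 2.65], [-0.97, 1.79], [-1.3, 1.35], [-1.93, 2.1], [-1.47, 1.37], [-3.14, 3.14]. Speed limits (rad/s): [2.57, 2.57, 3.14, 3.14, 3.14, 3.14].

INTERFACE

Orientations are given as [roll, pitch, yaw] about the fixed x, y, z axes, in that order (R = Rz(yaw) Ry(pitch) Rx(roll)).
In Python, from bench import bot, solve_ik, imaging gives the robot as it stands. Calls block until the motion is done:
- bot.move_ptp(position, orientation): joint-space move of the TCP to a pose.
- bot.movel(position, rot=None, max_speed=150, threshold=None): straight line of the TCP; rot=None keeps the orientation; max_speed is the mean speed in mm/s. With threshold (N) it stops when the force on the tool has changed by that much, and returns True; else False.
- bot.move_j(angles): joint-space move.
- bot.grip(opening, effort=None): opening from 0.0 (shut) to 1.0 (fully open); effort is the grip in N (None keeps the last); returns when the fingers have stopped.
- bot.dwell(seconds).
- solve_ik(position, orientation): joint angles nearest the present ones, or None.
- bot.get_state(): the state.
- imaging.capture(name): name is "side" or "top"; returns the picture (400x640x3 uint8, blue, green, red); there is no depth.
- imaging.camera_model(name): a dict with "K" (3x3 intrinsics, pixels), "position" and "rotation" of the camera in the world. Camera axes: x right, y up, looking along -z (the intrinsics and any distortion apply to the point x, -y, -z); pixel columns grow to the right and rows downward; lengths in mm; the calibration is good to about 2 mm. A picture is of the moment at which its call begins. camera_model takes no time and is no camera call.
A pose or a line that the arm cannot do raises bot.IKError and nothing moves.
- bot.sign_off(): hands the job in; it is judged then, once.
The state is a dict: "t": time; "qpos": joint angles; "joint_velocities": joint speeds; "effort": joint torques, N m; "tcp_pos": TCP position; "orientation": TCP orientation; "contact_force": force on the tool from outside, world axes, zero at the start; "wrist_torque": the same for the moment, N m; "opening": opening from 0.0 (shut) to 1.0 (fully open); "gripper_force": force on a finger pad.
Only numpy, scipy, OpenCV 4.12 (cv2) and the standard library are available. Lean on these libraries where they do the work, as an engineer would, in place of code of your own. Each camera call takes 0.05 s, during which the arm holds its last target. There are 200 camera calls.

## Working session

There is one attempt and no reset: what is moved stays moved. The work goes in short steps, each a Python script; the robot and the scene stay as the last script left them, time stands still between calls to the robot, and variables do not carry over. Pictures are saved under pics/ and viewed, at most 10 in all, crops included, and the job is handed in when it is done.

```bash
mkdir -p pics; python3 - <<'E'
from bench import bot, imaging
import cv2
for n in("top","side"):
    cv2.imwrite(f"pics/{n}0.png",imaging.capture(n)); m=imaging.camera_model(n); print(n,m)
print(bot.get_state())
E
```

```text
top {'K': array([[451.22789296,   0.        , 315.41556807],
       [  0.        , 451.22789296, 195.61366873],
       [  0.        ,   0.        ,   1.        ]]), 'position': array([446.52343087, -99.94833135, 917.74780058]), 'rotation': array([ 0.09250807, -0.04264458, -1.58361609])}
side {'K': array([[454.52652703,   0.        , 316.46772936],
       [  0.        , 454.52652703, 194.84862338],
       [  0.        ,   0.        ,   1.        ]]), 'position': array([ 490.02927403, -899.26438627,  515.93993137]), 'rotation': array([ 1.02055462, -0.00817773, -0.00651023])}
{'t': 0.1, 'qpos': array([-1.35319210e+00,  3.26862770e-01, -1.93465024e-01,  1.05202629e+00,
        1.69894143e-05,  1.43657842e+00]), 'joint_velocities': array([-0.00029532, -0.00093943,  0.00175545, -0.0006305 , -0.00049726,
       -0.00038328]), 'effort': array([ 8.41804958e-04, -4.44239545e+01,  2.63038301e+01,  7.88488949e-03,
       -2.02984552e-04, -2.57124839e-06]), 'tcp_pos': array([ 189.42796443, -515.79562403,  230.59112064]), 'orientation': array([-3.14005118e+00, -2.25287927e-04,  3.51821948e-01]), 'contact_force': array([ 0.63240405, -0.31967144,  0.3349716 ]), 'wrist_torque': array([-0.00579676,  0.01128232,  0.03335181]), 'gripper_force': 0.0, 'opening': 0.9982239258415455}
```

View pics/top0.png

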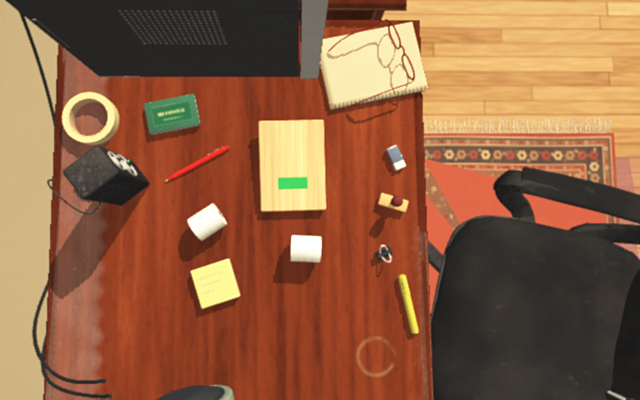

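View pics/side0.png

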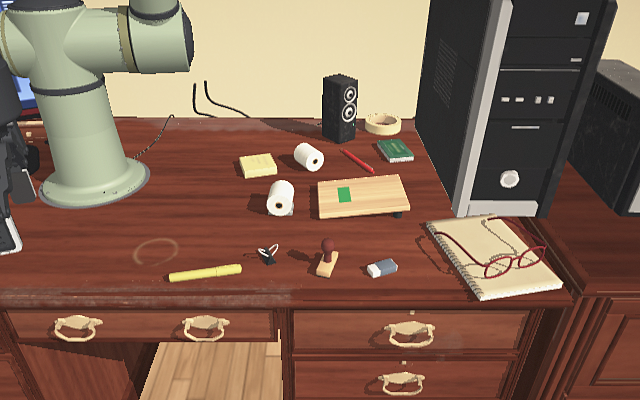

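The top view (image up = +x, right = -y) shows the board around (292,165) with its green mark at (293,183). The eraser is at (397,158), the stamp at (393,203) and the clip at (384,253).
Roll candidates are (207,222) and (306,249) in the top view. The one farthest to the robot's right is (306,249), which is (281,198) in the side view and sits on something grey. The only eraser-like thing is at (397,158); the green box at (172,115) doesn't match. Next I'll check the choice in a crop.

```bash
cat > h.py <<'E'
import cv2, numpy as np
from scipy.spatial.transform import Rotation as R
from scipy.optimize import minimize
from bench import bot, solve_ik, imaging
M={n:imaging.camera_model(n) for n in("top","side")}
def proj(n,P):
    m=M[n]; c=(np.atleast_2d(P)-m["position"])@R.from_euler("xyz",m["rotation"]).as_matrix()
    c=c*[1,-1,-1]; u=c@m["K"].T; return u[:,:2]/u[:,2:]
def unproj(n,uv,z):
    m=M[n]; d=np.c_[np.atleast_2d(uv),np.ones(len(np.atleast_2d(uv)))]@np.linalg.inv(m["K"]).T*[1,-1,-1]
    d=d@R.from_euler("xyz",m["rotation"]).as_matrix().T; p=m["position"]
    return p+d*((z-p[2])/d[:,2])[:,None]
def place(L,x,y,yaw): 
    return L@R.from_euler("z",yaw).as_matrix().T+[x,y,0]
def comp(mask,seed):
    "connected component nearest to seed"
    k,l,s,c=cv2.connectedComponentsWithStats(mask.astype(np.uint8))
    ok=[i for i in range(1,k) if s[i,4]>25]; i=min(ok,key=lambda i:np.hypot(*(c[i]-seed)))
    return (l==i).astype(np.uint8)
S=8
def fit(L,masks,x0):
    "pose x,y,yaw of a convex point set, by silhouette overlap"
    boxes={}
    for n,m in masks.items():
        x,y,w,h=cv2.boundingRect(m); x-=8;y-=8;w+=16;h+=16
        boxes[n]=(x,y,cv2.resize(m[y:y+h,x:x+w]*255,None,fx=S,fy=S,interpolation=cv2.INTER_LINEAR)>127)
    def cost(p):
        t=0
        for n,(x,y,m) in boxes.items():
            uv=(proj(n,place(L,p[0],p[1],p[2]/50))-[x-.5,y-.5])*S-.5
            a=np.zeros(m.shape,np.uint8); cv2.fillConvexPoly(a,cv2.convexHull(np.round(uv).astype(np.int32)),1)
            t+=1-(m&(a>0)).sum()/(m|(a>0)).sum()
        return t
    b=None
    for dy in(-.1,0,.1):
        p0=np.array([x0[0],x0[1],(x0[2]+dy)*50]); sim=np.vstack([p0,p0+[8,0,0],p0+[0,8,0],p0+[0,0,8]])
        r=minimize(cost,p0,method="Nelder-Mead",options=dict(initial_simplex=sim,xatol=.05,fatol=1e-4))
        if b is None or r.fun<b.fun:b=r
    return np.round([b.x[0],b.x[1],b.x[2]/50,b.fun],3)
def box(a,b,c,z0=0): 
    return np.array([[i*a/2,j*b/2,z0+k*c] for i in(-1,1) for j in(-1,1) for k in(0,1)])
t=np.linspace(0,2*np.pi,48)
CYL=np.vstack([np.c_[25*np.cos(t),0*t+s*28.5,29+25*np.sin(t)] for s in(-1,1)])
BOARD=np.array([[x,y,26+.105*x-d] for x in(-89.5,89.5) for y in(-65,65) for d in(0,12)])
E
python3 - <<'E'
from h import *
T=cv2.imread("pics/top0.png");D=cv2.imread("pics/side0.png")
a=cv2.resize(T[110:275,255:415],None,fx=3.4,fy=3.4,interpolation=cv2.INTER_CUBIC)[:590]
b=cv2.resize(D[170:285,255:415],None,fx=1.55,fy=1.55)
cv2.imwrite("pics/c1.png",np.hstack([a,np.vstack([b,np.zeros((a.shape[0]-b.shape[0],b.shape[1],3),np.uint8)])]))
for n,uv,z in(("top",[(397,158)],10),("top",[(306,249)],40),("top",[(293,183)],22),("side",[(382,268)],8),("side",[(345,195)],22),("top",[(293,165)],26)): print(n,uv,unproj(n,uv,z).round())
for n,I in(("top",T),("side",D)):
    for p in((397,158),(390,155),(306,249),(293,183),(290,140),(330,249),(382,268),(372,270),(281,198),(300,200),(370,190),(345,195)): print(n,p,I[p[1],p[0]])
E
```

```text
top [(397, 158)] [[ 606. -308.   10.]]
top [(306, 249)] [[ 424. -119.   40.]]
top [(293, 183)] [[555. -95.  22.]]
side [(382, 268)] [[ 609. -308.    8.]]
side [(345, 195)] [[559. -94.  22.]]
top [(293, 165)] [[591. -95.  26.]]
top (397, 158) [153 148 138]
top (390, 155) [145 140 131]
top (306, 249) [248 254 255]
top (293, 183) [102 220  72]
top (290, 140) [158 236 255]
top (330, 249) [ 38  66 156]
top (382, 268) [ 28  49 111]
top (372, 270) [ 36  71 163]
top (281, 198) [154 234 254]
top (300, 200) [166 242 255]
top (370, 190) [ 37  71 164]
top (345, 195) [ 34  63 149]
side (397, 158) [197 210 222]
side (390, 155) [ 97 123  85]
side (306, 249) [ 52  68 129]
side (293, 183) [ 42  53 103]
side (290, 140) [ 55  75 139]
side (330, 249) [ 65  74 142]
side (382, 268) [145 136 130]
side (372, 270) [241 247 250]
side (281, 198) [226 239 242]
side (300, 200) [ 54  70 131]
side (370, 190) [155 208 241]
side (345, 195) [101 174  83]
```

View pics/c1.png

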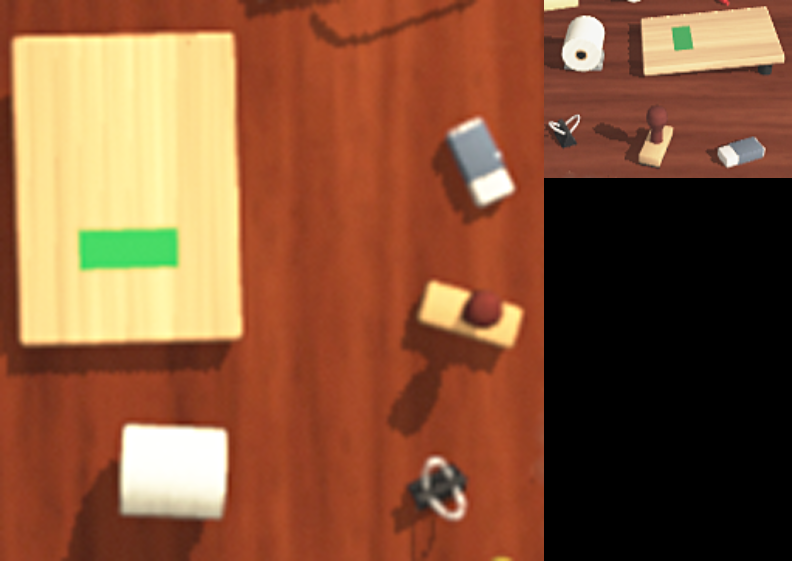

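The crop confirms it: the roll on the robot's right (crop (175,470)) lies on a grey cradle, visible in the side inset. The eraser is at crop (480,163), and the stamp and clip are separate from it. Now I'll fit poses.

```bash
python3 - <<'E'
from h import *
I={n:cv2.imread(f"pics/{n}0.png") for n in M}
def m(n,lo,seed,hi=9,br=60):
    r=I[n].astype(float); q=r[...,0]/(r[...,2]+1); return comp((q>lo)&(q<hi)&(r.max(2)>br),seed)
me={"top":m("top",.72,(397,158)),"side":m("side",.72,(382,268),br=85)}
mr={"top":m("top",.8,(306,249),br=120),"side":m("side",.75,(281,198),br=130)}
g={n:comp((I[n][...,1]>1.25*I[n][...,2])&(I[n][...,1]>1.25*I[n][...,0]),s) for n,s in(("top",(293,183)),("side",(345,195)))}
b={}
for n,s in(("top",(293,165)),("side",(362,195))):
    r=I[n].astype(float); b[n]=comp(((r[...,1]/(r[...,2]+1)>.7)&(r[...,1]>110))|(g[n]>0),s)
MK=np.array([[x*np.cos(np.radians(6)),y,22.3+.105*x] for x in(-12.5,12.5) for y in(-30,30)])
for nm,L,k,x0 in(("eraser",box(48,23,13),me,(606,-308,.3)),("roll",CYL,mr,(424,-119,0)),("mark",MK,g,(556,-95,0)),("board",BOARD,b,(591,-95,0))):
    print(nm,[int(v.sum()) for v in k.values()],"both",fit(L,k,x0),"top",fit(L,{"top":k["top"]},x0),"side",fit(L,{"side":k["side"]},x0))
E
```

```text
eraser [278, 401] both [ 6.08362e+02 -3.06288e+02  4.42000e-01  1.87000e-01] top [ 6.08359e+02 -3.06542e+02  4.10000e-01  8.90000e-02] side [ 6.08565e+02 -3.05524e+02  4.52000e-01  8.70000e-02]
roll [622, 770] both [ 4.25999e+02 -1.17651e+02 -3.40000e-02  3.21000e-01] top [ 4.28567e+02 -1.17762e+02 -1.50000e-02  1.95000e-01] side [ 4.25960e+02 -1.17097e+02 -2.40000e-02  1.23000e-01]
mark [332, 173] both [ 5.56018e+02 -9.17150e+01  2.80000e-02  2.18000e-01] top [ 5.55338e+02 -9.24850e+01  4.40000e-02  1.29000e-01] side [ 5.56308e+02 -9.13990e+01  2.80000e-02  8.00000e-02]
board [5802, 3253] both [ 5.90469e+02 -9.22760e+01  1.70000e-02  6.40000e-02] top [ 5.90828e+02 -9.32160e+01  1.90000e-02  2.20000e-02] side [ 5.91129e+02 -9.05590e+01  8.00000e-03  2.90000e-02]
```

```bash
python3 - <<'E'
from h import *
I={n:cv2.imread(f"pics/{n}0.png") for n in M}
for lo,br in((.55,90),(.6,70)):
    k={}
    for n,s in(("top",(306,249)),("side",(281,198))):
        r=I[n].astype(float); k[n]=comp((r[...,0]/(r[...,2]+1)>lo+(.1 if n=="side" else 0))&(r.max(2)>br),s)
    x0=(426,-118,0); print([int(v.sum()) for v in k.values()],fit(CYL,k,x0),fit(CYL,{"top":k["top"]},x0),fit(CYL,{"side":k["side"]},x0))
# pick eraser
bot.grip(.65,40); ex,ey,yw=608.4,-306.2,.43
bot.move_ptp([ex,ey,90],[np.pi,0,yw])
print("stop",bot.movel([ex,ey,3],max_speed=80,threshold=8)); s=bot.get_state(); print(s["tcp_pos"],s["qpos"])
bot.grip(0,40); s=bot.get_state(); print(s["opening"],s["gripper_force"])
bot.movel([ex,ey,110],max_speed=120); s=bot.get_state(); print(s["opening"],s["gripper_force"],s["t"])
for n in M: cv2.imwrite(f"pics/{n}1.png",imaging.capture(n))
a=cv2.imread("pics/top1.png")[90:290,240:460];b=cv2.imread("pics/side1.png")[110:310,230:450]
cv2.imwrite("pics/c2.png",cv2.resize(np.hstack([a,b]),None,fx=1.8,fy=1.8))
E
```

```text
[848, 801] [ 4.25692e+02 -1.17330e+02 -4.50000e-02  2.17000e-01] [ 4.24748e+02 -1.18107e+02 -7.40000e-02  8.30000e-02] [ 4.25829e+02 -1.16582e+02 -4.40000e-02  1.31000e-01]
[836, 792] [ 4.25580e+02 -1.17453e+02 -4.10000e-02  2.07000e-01] [ 4.25205e+02 -1.17589e+02 -4.60000e-02  7.20000e-02] [ 4.25864e+02 -1.16809e+02 -3.10000e-02  1.34000e-01]
stop False
[ 608.90614067 -306.53178031    3.69811647] [-5.74543114e-01  7.68550681e-01 -6.24524946e-02  7.38546967e-01
 -1.45004890e-05  2.13704702e+00]
0.2496420169781061 39.553683400154114
0.24812020223064038 39.140002727508545 4.9583
```

View pics/c2.png

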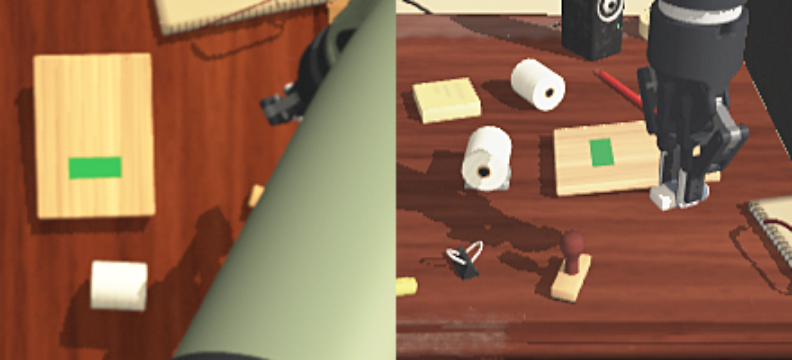

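The eraser is held in the fingers at crop (680,195) in the side view. Everything else is undisturbed, so I'll place it.

```bash
python3 - <<'E'
from h import *
by=.018; th=np.radians(6)
Q=R.from_euler("z",by)*R.from_euler("y",-th); n=Q.apply([0,0,1])
o=(Q*R.from_euler("z",np.pi/2)*R.from_euler("x",np.pi)).as_euler("xyz")
p=np.array([555.7,-92.4,22.3])
bot.move_ptp(p+n*80,o); bot.movel(p+n*12,max_speed=100)
print("stop",bot.movel(p+n*1.5,max_speed=15,threshold=3)); s=bot.get_state(); print(s["tcp_pos"],s["contact_force"],n)
bot.grip(.5); bot.dwell(.2); bot.movel(p+n*90,max_speed=100)
# to the roll
bot.grip(1.0); rx,ry,ryw=425.7,-117.4,np.pi-.042
bot.move_ptp([rx,ry,130],[np.pi,0,ryw])
s=bot.get_state(); print(s["tcp_pos"],s["qpos"],s["t"])
for c in M: cv2.imwrite(f"pics/{c}2.png",imaging.capture(c))
a=cv2.imread("pics/top2.png")[100:290,240:420];b=cv2.imread("pics/side2.png")[110:300,230:430]
cv2.imwrite("pics/c3.png",cv2.resize(np.hstack([a,b]),None,fx=2.1,fy=2.1))
E
```

```text
stop True
[555.37149623 -92.36962161  25.98798044] [-0.54110573  0.72112654  4.61079194] [-0.10451153 -0.00188141  0.9945219 ]
[ 425.94510763 -117.43851497  130.0714425 ] [-4.36414074e-01  2.33326529e-01 -6.10790550e-01  7.26288110e-01
  4.07147078e-05 -3.93981586e-01] 10.8583
```

View pics/c3.png

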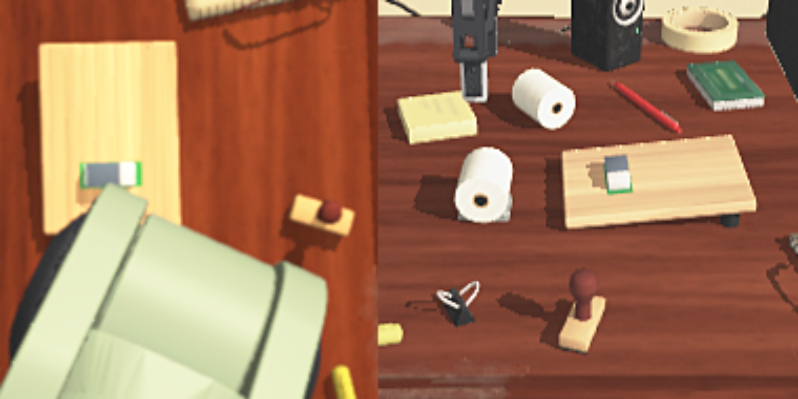

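The eraser lies flat on the mark, at top crop (110,174) and side crop (618,174), with a green rim showing evenly around it. I'll fit its pose and pick the roll.

```bash
python3 - <<'E'
from h import *
th=np.radians(6); L=box(23,48,13)@R.from_euler("y",-th).as_matrix().T+[0,0,22.3]
k={}
for n,s in(("top",(292,183)),("side",(345,193))):
    r=cv2.imread(f"pics/{n}2.png").astype(float); k[n]=comp((r[...,0]/(r[...,2]+1)>.78)&(r[...,1]<1.25*r[...,2])&(r.max(2)>60),s)
x0=(556,-92,.02); print([int(v.sum()) for v in k.values()],fit(L,k,x0),fit(L,{"top":k["top"]},x0),fit(L,{"side":k["side"]},x0))
rx,ry=425.7,-117.4
print("stop",bot.movel([rx,ry,8],max_speed=80,threshold=8)); s=bot.get_state(); print(s["tcp_pos"])
bot.grip(0,30); s=bot.get_state(); print(s["opening"],s["gripper_force"],s["contact_force"])
bot.movel([rx,ry,130],max_speed=100); s=bot.get_state(); print(s["opening"],s["gripper_force"],s["tcp_pos"],s["contact_force"],s["t"])
E
```

```text
[757, 173] [ 5.56259e+02 -9.22920e+01 -5.00000e-03  1.13200e+00] [ 5.56e+02 -9.20e+01 -8.00e-02  1.00e+00] [ 5.56259e+02 -9.22920e+01 -5.00000e-03  1.32000e-01]
stop False
[ 426.06800196 -117.56968194    8.3776332 ]
0.6612655996883009 30.988757014274597 [-0.75097108  1.601085    6.22936749]
0.6636788201698359 31.909983158111572 [ 425.23157067 -117.19673644  129.4316437 ] [-0.11307479 -0.43871464 -0.51469874] 14.3667
```

```bash
python3 - <<'E'
from h import *
by=.018; o=[np.pi,0,np.pi+by]; d=35.0
x,y=555.8+d*np.cos(by),-92.3+d*np.sin(by)
bot.move_ptp([x,y,110],o); bot.movel([x,y,40],max_speed=80)
print("stop",bot.movel([x,y,28.5],max_speed=10,threshold=2)); s=bot.get_state(); print(s["tcp_pos"],s["contact_force"])
bot.dwell(.2); bot.grip(.8); bot.dwell(.5); bot.movel([x,y,130],max_speed=80)
bot.move_ptp([380,-330,230],[np.pi,0,np.pi-.5]); s=bot.get_state(); print(s["t"],s["tcp_pos"])
for c in M: cv2.imwrite(f"pics/{c}3.png",imaging.capture(c))
a=cv2.imread("pics/top3.png")[100:290,240:420];b=cv2.imread("pics/side3.png")[110:300,230:430]
cv2.imwrite("pics/c4.png",cv2.resize(np.hstack([a,b]),None,fx=2.1,fy=2.1))
E
```

```text
stop True
[590.68116626 -91.64680315  30.54058684] [0.42381795 0.62494821 5.03575753]
20.6083 [ 380.47305481 -329.41635138  229.60370794]
```

View pics/c4.png

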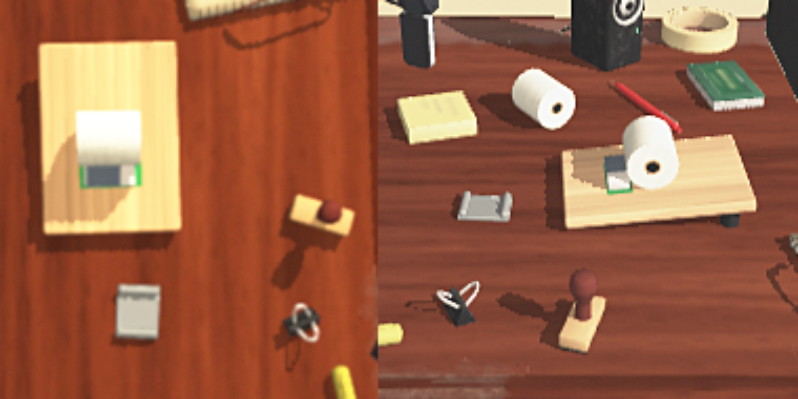

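The roll lies across the slope at top crop (108,138) and side crop (650,152), just uphill of the eraser, which is still on the mark. The clip and stamp are untouched. I'll check contact and stillness numerically.

```bash
python3 - <<'E'
from h import *
bot.dwell(1.0)
L=CYL+[0,0,22]
I={c:imaging.capture(c) for c in M}
for c in M: print(c,"max change",cv2.absdiff(I[c],cv2.imread(f"pics/{c}3.png"))[100:290,240:420].max())
k={}
for n,s in(("top",(291,164)),("side",(539-230+0,182))):
    r=I[n].astype(float); k[n]=comp((r[...,0]/(r[...,2]+1)>.74)&(r[...,1]>150),(291,164) if n=="top" else (359,182))
x0=(589,-92,.02); print([int(v.sum()) for v in k.values()],fit(L,k,x0),fit(L,{"top":k["top"]},x0),fit(L,{"side":k["side"]},x0))
for gx in(30,33,35,37,39):print(gx,proj("side",place(L,556+gx,-92,.018)).min(0),proj("side",place(L,556+gx,-92,.018)).max(0))
print([cv2.boundingRect(v) for v in k.values()])
E
```

```text
top max change 57
side max change 222
[912, 805] [ 5.86655e+02 -9.20170e+01  1.40000e-02  3.89000e-01] [ 5.86463e+02 -9.17910e+01  3.80000e-02  1.74000e-01] [ 5.86901e+02 -9.10360e+01 -9.00000e-03  2.06000e-01]
30 [345.57382056 165.12256559] [372.81354185 200.13346001]
33 [346.99817011 165.1286494 ] [374.31543792 200.13857146]
35 [347.94768771 165.13270507] [375.31664771 200.14197891]
37 [348.89716631 165.13676057] [376.31781412 200.14538621]
39 [349.84660591 165.14081589] [377.31893713 200.14879337]
[(276, 152, 31, 37), (339, 165, 35, 38)]
```

```bash
python3 - <<'E'
from h import *
A={c:imaging.capture(c) for c in M}; bot.dwell(1.0); B={c:imaging.capture(c) for c in M}
for c in M:
    for nm,P,Q in(("old-new",cv2.imread(f"pics/{c}3.png"),B[c]),("1s",A[c],B[c])):
        d=cv2.absdiff(P,Q).max(2)>25; ys,xs=np.nonzero(d); print(c,nm,d.sum(),(xs.min(),xs.max(),ys.min(),ys.max()) if d.any() else "")
cv2.imwrite("pics/c5.png",cv2.resize(np.hstack([B["top"][130:210,250:340],B["side"][150:230,310:400]]),None,fx=4.4,fy=4.4,interpolation=cv2.INTER_CUBIC)); print(bot.get_state()["t"])
E
```

```text
top old-new 750 (np.int64(316), np.int64(639), np.int64(244), np.int64(398))
top 1s 10 (np.int64(556), np.int64(633), np.int64(248), np.int64(275))
side old-new 1226 (np.int64(8), np.int64(265), np.int64(0), np.int64(233))
side 1s 15 (np.int64(77), np.int64(250), np.int64(3), np.int64(199))
23.0083
```

View pics/c5.png

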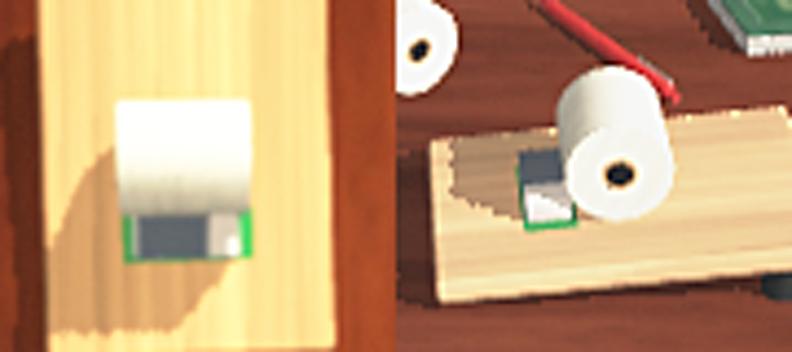

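The roll (top crop (183,155)) rests against the eraser (188,235), centred on it and still. The only image changes came from the arm and its shadow, so I'm handing in.

```bash
python3 -c "
from bench import bot
print(bot.sign_off())"
```

```text
the job is handed in; nothing more can be done
None
```

The job is handed in at about 23 s of the 51 s limit: the eraser lies flat on the green mark, the roll rests still against its uphill side and centred on it, and the clip and stamp were not moved.

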